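# Lock the decorating wheel at its next index notch

## Robot

A 6-joint arm with a two-finger parallel gripper is mounted at the origin on the work surface. World frame = base frame: x ahead of the robot, y to its left, z up, the work surface at z = 0. Lengths are in m, angles in rad, forces in N, time in s.
With the tool pointing down it reaches from about 0.375 to 0.975 m from the base axis. Payload 3.8 kg.
Tool frame: the origin (TCP) lies between the finger pads; the fingertips stand 17 mm ahead of it and the grasp point (between the pads) lies 2 mm behind it; z points along the fingers, y is the line along which they close (so a half turn about z gives the same grasp; the last joint's range is limited). The gripper opens to 85 mm and grips with 20 to 120 N. Pads are 22 mm wide; open, the fingers measure 114 mm over their backs; the gripper's body (76 mm by 85 mm) begins 54 mm behind the grasp point. The pads swing forward as they close: fully open they stand 13 mm farther back than shut.
Start: joints at [-1.335, 0.264, 1.604, -0, 1.274, -0.037], TCP at [0.182, -0.65, 0.218] pointing down, gripper open.
Joint ranges: [-2.63, 2.63], [-0.94, 2.18], [0.31, 2.57], [-1.31, 4.45], [0, 2.66], [-2.55, 2.55]. Speed limits (rad/s): [2.57, 2.57, 3.14, 3.14, 3.14, 3.14].

## Interface

Orientations are given as a unit quaternion [w, x, y, z].
In Python, from bench import read_state, snapshot, camera_params, sign_off gives the robot as it stands.
- The arm moves only by the tool play_rows, never from a script. Its argument "rows" is a list of rows, each a list of 3 entries, a list of its own where there are three numbers: the shift along the tool's x, y, z in cm, then the turn about the tool's z in rad, then the closure, from -1 (fully open) to 1 (shut). In form: [[[dx, dy, dz], yaw, claw], ...]. A call has 1 to 12 rows; each row is the pose to reach, as a shift and turn from the pose commanded when the call began, along the tool's axes at that moment; what a row does not reach only later rows make up. A row lasts 1/10 s, in which the tool goes at most 50 mm and 8.59 degrees, less where a joint would pass 70% of its speed; a pose out of reach is approached as far as the arm can. A call with a gripper value outside its range is refused whole. The fingers move at their own pace and stop on an object; "grip_force" is the grip in N (left out, the last holds). Time passes only in rows, so rows that repeat a pose let the fingers close. It gives the time, the measured TCP pose, the force, the opening and the grip force at its end, in the units of the state.
- read_state(): the state, without advancing time (a new reading comes with each control period).
- snapshot(name): name is "side" or "top" or "wrist"; returns (picture, depth): 420x560x3 uint8, red, green, blue; 420x560 float32, m along the optical axis (not along the pixel's ray), 0 where there is no reading.
- camera_params(name): a dict with "camera_matrix" (3x3 intrinsics, pixels), "origin" and "attitude" of the camera in the world. Camera axes: x right, y down, z forward; pixel columns grow to the right and rows downward; lengths in m; the calibration is good to about 2 mm. A picture is of the moment at which its call begins: read the wrist's pose just before it. camera_params takes no time and is no camera call; for the wrist camera it gives the pose at the moment of the call.
- sign_off(): hands the job in; it is judged then, once.
The state is a dict: "t": time; "joints": joint angles; "qd": joint speeds; "tau": joint torques, N m; "ee_pos": TCP position; "tcp_rot": TCP orientation; "wrist_force": force on the tool from outside, world axes, zero at the start; "moment": the same for the moment, N m; "gripper_width": finger opening in m; "grip_force": force on a finger pad.
Only numpy, scipy, OpenCV 4.12 (cv2) and the standard library are available. Lean on these libraries where they do the work, as an engineer would, in place of code of your own. Each camera call takes 0.05 s, during which the arm holds its last target. There are 200 camera calls.

## Task

The banding wheel is running free, with its red index knob parked: pull the knob up out of its parking notch, give it a quarter turn and let the spring take it down, then bring the wheel slowly round by a bat pin, either way, until the index pin snaps fully home in a notch of the index plate. Feel for the click and ease off at once: do not press the knob down or force the pin. Keep the bowl where it sits on the wheel, leave everything else on the bench alone, and let go at the end.

Things in the scene. Friction and masses are not known exactly. Their poses are not given: they have to be found in the camera images.
- wheel: Round aluminium wheel head, 290 mm across, turning level about its vertical axis on a heavy green cast base fixed to the bench. Origin on the axis, 15 mm below its top face; z up, turns with the head. It carries two bat pins and, under it, the index plate. Turning takes about 1 N at a bat pin while the index pin is clear, 2 to 3 N while it rides on the plate; it stops dead with the pin in a notch.
- bat_pin_a (a point): Centre of the top of one upright brass bat pin on the wheel head: 10 mm diameter, standing 14 mm proud of the head, 127 mm from the wheel axis; the one far from the index knob. May be pinched or pushed to turn the wheel.
- bat_pin_b (a point): Centre of the top of the other, equal bat pin, on the opposite side of the axis; it starts near the index knob.
- wheel_top (a point): Centre of the top face of the wheel head, on its axis, 100 mm above the bench (under the bowl).
- knob: Red wing knob of the sprung index plunger, its axis vertical, in a green bracket over the plate's rim. Wing 44 mm long (its x), 12 mm thick (y), 28 mm tall, on a dark disc 28 mm across, 4 mm thick. Origin on the axis under that disc, 130 mm above the bench when fully down. Below hang a cross pin, along the wing, and the index pin. Parked, the wing points at the wheel axis.
- knob_grip (a point): Point on the knob's axis inside the wing, 8 mm below its top: grip here from above across the 12 mm thickness. Lifted 3 mm or more out of the parking notch, the knob turns either way with hardly any effort. A quarter turn from parked, wing square to the line to the wheel axis (within about 4 degrees), the cross pin finds a deep slot and the spring takes the knob down.
- plunger (a joint): Height of knob and index pin above fully down, m: about 0.0085 parked, 0.012 just clear of the parking notch, 0.015 at the upper stop, 0.006 to 0.007 with the pin resting on the plate between notches, 0 with the pin fully home in a notch. The spring pulls down with about 9 N when parked and 11 N at the stop.
- pin_spot (a point): Fixed point on the index pin's axis, 85 mm above the bench, level with the top of the steel index plate, 160 mm from the wheel axis. The plate is 347 mm across, 8 mm thick, its rim 28 mm wider than the head, with 8 open notches 10 mm wide, 45 degrees apart; the 8 mm round-nosed pin has 1 mm play either way. The plate is clamped to the head at any angle and not tracked: the notches must be felt (or seen).
- bowl: Brown bowl with white petals, 160 mm across the rim, 55 mm high, 0.45 kg, standing loose and about centred (within 6 mm) on the wheel head. Origin at the centre of its underside.
- slip_jar: Amber jar with black lid, 60 mm across, 72 mm tall, standing beside the wheel. Origin at the centre of its underside.
- squeeze_bottle: Blue squeeze bottle, 60 mm across, 150 mm tall. Origin at the centre of its underside.
- tea_cup: Blue cup, 76 mm across, 65 mm tall. Origin at the centre of its underside.
- test_tiles: Stack of four 60 mm glazed test tiles, 28 mm tall. Origin at the centre of its underside.
- brush_pot: White pot of brushes, 68 mm across, about 205 mm tall with the brushes. Origin at the centre of its underside.
- carving_tool: Wooden-handled carving tool lying on the bench beside the knob's bracket, 145 mm long (along its x), 14 mm thick. Origin on the bench under its middle.
Things that resemble listed ones, but are neither listed nor needed, are in the scene too. What is meant by the bowl is not pink, and is the smaller of those in its own colour.

How it is judged:
At the end, for the whole second after the job is handed in: The index pin is fully home in a notch of the index plate (plunger below 1.5 mm), the wheel is at rest, and the bowl stands upright on the wheel within 15 mm of its axis; the six other things on the bench are within 20 mm of where they stood (value of joint plunger below 0.0015 m and linear speed of wheel below 0.02 m/s and angular speed of wheel below 0.05 rad/s and horizontal distance between bowl and wheel_top below 0.015 m and angle between bowl's own z axis and vertical below 0.1 rad and distance of each of slip_jar, squeeze_bottle, tea_cup, test_tiles, brush_pot, carving_tool from where it was at the start of the episode below 0.02 m); the robot touches nothing.
It fails at once if the index pin is forced: pressed or jammed against the index plate with more than 30 N (contact force between knob and wheel above 30 N).
It fails at once if the bowl is shoved more than 15 mm off the wheel's axis or tipped (horizontal distance between bowl and wheel_top above 0.015 m or angle between bowl's own z axis and vertical above 0.2 rad).
It fails at once if another thing on the bench is moved more than 20 mm (distance of any of slip_jar, squeeze_bottle, tea_cup, test_tiles, brush_pot, carving_tool from where it was at the start of the episode above 0.02 m).
It also fails if it takes over 61 s, if anything falls off the work surface, if the arm or the gripper's body presses on something with over 40 N, if the wrist force passes 120 N, or if a joint passes its speed limit or range.

## Working session

There is one attempt and no reset: what is moved stays moved. The work goes in short steps, Python scripts to look and compute and a tool call to move; the robot and the scene stay as the last step left them, time stands still between calls to the robot, and variables do not carry over. Pictures are saved under pics/ and viewed, at most 10 in all, crops included, and the job is handed in when it is done.

Besides the shell and the picture viewer there is one more tool, called after "Emit:" by a JSON object that holds its "api" and its "payload", one argument or row to a line. play_rows: Moves the arm, as the interface text tells. Its arguments: {"type":"object","properties":{"rows":{"type":"array","items":{"type":"array"}},"grip_force":{"type":"number"}},"required":["rows"]}

```bash
mkdir -p pics
cat > h.py <<'E'
import numpy as np, cv2
from bench import *
from scipy.spatial.transform import Rotation as R
def save(n,im): cv2.imwrite('pics/'+n+'.png',cv2.cvtColor(im,cv2.COLOR_RGB2BGR))
def rot(a):
    a=np.array(a,float)
    return a if a.shape==(3,3) else R.from_quat(a[[1,2,3,0]]).as_matrix()
def ray(c,u,v):
    K=np.array(c['camera_matrix']);d=np.linalg.inv(K)@[u,v,1]
    return np.array(c['origin']),rot(c['attitude'])@d
def onplane(c,u,v,z):
    o,d=ray(c,u,v);return o+d*(z-o[2])/d[2]
def cloud(c,D):
    K=np.array(c['camera_matrix']);v,u=np.mgrid[:D.shape[0],:D.shape[1]]
    P=np.stack([(u-K[0,2])/K[0,0]*D,(v-K[1,2])/K[1,1]*D,D],-1)
    return P@rot(c['attitude']).T+np.array(c['origin'])
E
python3 - <<'E'
from h import *
print(read_state())
for n in('top','side'):
    c=camera_params(n);im,D=snapshot(n);save(n,im);np.savez('/tmp/'+n,im=im,D=D);print(n,c)
E
```

```text
{'t': 0.0, 'joints': array([-1.33492939e+00,  2.64748243e-01,  1.60537372e+00, -1.71854735e-05,
        1.27371427e+00, -3.68767241e-02]), 'qd': array([-1.24468604e-03, -3.12036105e-03, -1.80075056e-03,  1.96439008e-04,
        1.33928336e-03, -9.28502050e-05]), 'tau': array([-1.98374601e-04, -5.15111697e+01, -3.67316616e+01,  9.77685295e-05,
        1.28874276e-02, -7.17242756e-06]), 'ee_pos': array([ 0.18165634, -0.64930117,  0.21636553]), 'tcp_rot': array([-1.11542932e-03,  9.90714797e-01,  1.35951946e-01, -1.19601744e-04]), 'wrist_force': array([-0.06840317,  0.54249459, -0.31830723]), 'moment': array([ 0.01610596, -0.00762686, -0.00250819]), 'grip_force': 0.0, 'gripper_width': 0.08575821724855781}
top {'camera_matrix': array([[515.00075802,   0.        , 282.06503018],
       [  0.        , 515.00075802, 213.93095527],
       [  0.        ,   0.        ,   1.        ]]), 'origin': array([ 2.15232465e-01, -1.23933269e-03,  1.68964914e+00]), 'attitude': array([-0.06333732,  0.71302903, -0.69626876,  0.05279953])}
side {'camera_matrix': array([[404.5585149 ,   0.        , 278.16216237],
       [  0.        , 404.5585149 , 198.43221338],
       [  0.        ,   0.        ,   1.        ]]), 'origin': array([0.29223864, 1.03370127, 0.84896516]), 'attitude': array([ 0.02981672, -0.0755821 ,  0.8835356 , -0.46126257])}
```

View pics/top.png

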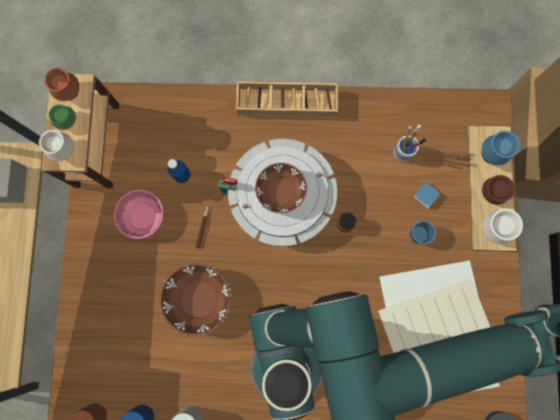

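View pics/side.png

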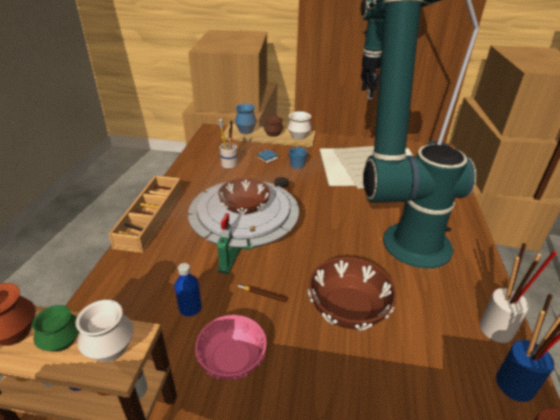

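The top view shows two brown bowls: the small one on the wheel at (281,188) and a large one on the bench at (196,298). The pink bowl is at (139,214). The one meant is the small one on the wheel. The red knob is at (230,183), and the bat pins are near (319,174) and (246,206). An enlarged crop should confirm this.

Run:
```python
from h import *
z=np.load('/tmp/top.npz');im,D=z['im'],z['D'];c=camera_params('top')
cr=im[132:252,212:352];save('crop',cv2.resize(cr,None,fx=5,fy=5,interpolation=cv2.INTER_CUBIC))
P=cloud(c,D)
hsv=cv2.cvtColor(im,cv2.COLOR_RGB2HSV)
# knob red
m=((hsv[...,0]<6)|(hsv[...,0]>174))&(hsv[...,1]>170)&(hsv[...,2]>110)
m[:, :210]=0;m[:,250:]=0;m[:150]=0;m[220:]=0
v,u=np.nonzero(m);print('red',len(u),u.mean(),v.mean(),'z',np.median(P[m][:,2]),onplane(c,u.mean(),v.mean(),.155))
# wheel head by height
for lo,hi in((.092,.107),(.08,.09)):
    q=(P[...,2]>lo)&(P[...,2]<hi);q[:, :225]=0;q[:,345:]=0;q[:130]=0;q[255:]=0
    cn=max(cv2.findContours(q.astype(np.uint8),0,1)[0],key=cv2.contourArea)
    (a,b),r=cv2.minEnclosingCircle(cn);e=cv2.fitEllipse(cv2.convexHull(cn))
    h=(lo+hi)/2;p=onplane(c,*e[0],h);print(e,'ctr',p,'diam',np.array(e[1])*(c['origin'][2]-h)/515)
```

```text
red 20 228.0 180.8 z 0.16840828456539858 [0.56851105 0.19274028 0.155     ]
((282.33978271484375, 190.1468048095703), (90.09779357910156, 92.2395248413086), 94.5304183959961) ctr [0.55484681 0.02686231 0.0995    ] diam [0.27819209 0.28480505]
((264.60546875, 224.8349151611328), (30.810457229614258, 70.97415161132812), 117.95431518554688) ctr [0.44515535 0.08019367 0.085     ] diam [0.09599995 0.22114293]
```

View pics/crop.png

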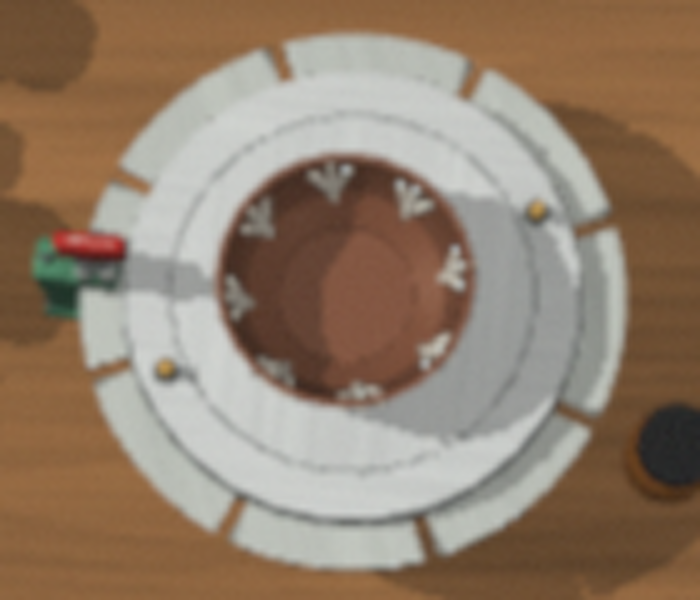

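The crop confirms the small brown bowl with white petals on the wheel. The red wing knob is at crop (90,245), and the brass pins are at (537,210) for a and (165,370) for b. The plate notches are visible at (135,180), (108,370), (275,62), (475,80), (595,225), (575,412), (430,538) and (230,518). So the pin sits about midway between two notches.

Run:
```python
from h import *
c=camera_params('top')
f=lambda x,y:(212+x/5-.4,132+y/5-.4)
pa=onplane(c,*f(537,210),.114);pb=onplane(c,*f(165,370),.114)
print('pins',pa,pb,np.linalg.norm(pa-pb),'mid',(pa+pb)/2)
N=np.array([onplane(c,*f(*p),.085) for p in((135,180),(275,62),(475,80),(595,225),(575,412),(430,538),(230,518),(108,370))])
print('plate ctr',N.mean(0),np.linalg.norm(N-N.mean(0),axis=1).round(3))
C=((pa+pb)/2+N.mean(0))[:2]/2
k=onplane(c,*f(90,243),.17);print('C',C,'knob',k,np.linalg.norm(k[:2]-C))
ang=lambda p:np.degrees(np.arctan2(*(p[:2]-C)[::-1]))
print('knob ang',ang(k),'notch rel',[round((ang(n)-ang(k)+180)%360-180,1) for n in N],'pins',ang(pa),ang(pb))
w=[onplane(c,*f(*p),.17) for p in((55,238),(123,246))];print('wing',np.linalg.norm(w[1]-w[0]),np.degrees(np.arctan2(*(w[1]-w[0])[1::-1])))
s=read_state();T=rot(s['tcp_rot']);g=np.array([k[0],k[1],.23])
print(T, 'shift cm tool',100*T.T@(g-s['ee_pos']))
```

```text
pins [ 0.60734496 -0.08715893  0.114     ] [0.50002791 0.14285463 0.114     ] 0.25381722519316136 mid [0.55368644 0.02784785 0.114     ]
plate ctr [0.55572741 0.02768782 0.085     ] [0.159 0.163 0.163 0.161 0.159 0.162 0.162 0.162]
C [0.55470693 0.02776784] knob [0.56702459 0.1860711  0.17      ] 0.1587817658889517
knob ang 85.5507470954496 notch rel [np.float64(-23.2), np.float64(-66.3), np.float64(-113.0), np.float64(-157.2), np.float64(158.1), np.float64(113.4), np.float64(67.3), np.float64(22.5)] pins -65.39156882300259 115.41291281148935
wing 0.041644632033249966 -95.59913704421412
[[ 9.63020619e-01  2.69427277e-01 -4.78471424e-04]
 [ 2.69427694e-01 -9.63018645e-01  1.95122332e-03]
 [ 6.49358837e-05 -2.00798174e-03 -9.99997982e-01]] shift cm tool [ 59.61659986 -70.07704716  -1.20689195]
```

Emit:
{"api": "play_rows", "payload": {
  "rows": [
    [[3, -3.5, -5], 0, -0.2],
    [[6, -7, -8], 0, -0.2],
    [[30, -35, -8], -0.6, -0.2],
    [[30, -35, -8], -0.6, -0.2],
    [[30, -35, -8], -0.6, -0.2],
    [[30, -35, -8], -0.6, -0.2],
    [[45, -53, -8], -1.22, -0.2],
    [[59.6, -70, -8], -1.22, -0.2],
    [[59.6, -70, -8], -1.22, -0.2],
    [[59.6, -70, -8], -1.22, -0.2],
    [[59.6, -70, -8], -1.22, -0.2],
    [[59.6, -70, -8], -1.22, -0.2]
  ]
}}

```text
t: 1.3
ee_pos: [0.4229, -0.1271, 0.2942]
tcp_rot: [0.0, 0.734, 0.679, 0.0]
wrist_force: [0.7, -0.3, 0.0]
gripper_width: 0.0515
grip_force: 0.0
```

Emit:
{"api": "play_rows", "payload": {
  "rows": [
    [[31, 11.5, 0], 0, -0.2],
    [[31, 11.5, 0], 0, -0.2],
    [[31, 11.5, 0], 0, -0.2],
    [[31, 11.5, 0], 0, -0.2],
    [[31, 11.5, 0], 0, -0.2],
    [[31, 11.5, 0], 0, -0.2],
    [[31, 11.5, 4], 0, -0.2],
    [[31, 11.5, 5], 0, -0.2],
    [[31, 11.5, 5], 0, -0.2],
    [[31, 11.5, 5], 0, -0.2]
  ]
}}

```text
t: 2.3
ee_pos: [0.5613, 0.1702, 0.2444]
tcp_rot: [-0.0, 0.734, 0.679, -0.0]
wrist_force: [-0.2, 0.1, -0.5]
gripper_width: 0.0509
grip_force: 0.0
```

```bash
cat > k.py <<'E'
from h import *
import sys
s=read_state();c=camera_params('wrist');im,D=snapshot('wrist');save(sys.argv[1],im)
P=cloud(c,D);hsv=cv2.cvtColor(im,cv2.COLOR_RGB2HSV)
m=((hsv[...,0]<8)|(hsv[...,0]>172))&(hsv[...,1]>150)&(hsv[...,2]>90)
m&=(np.hypot(P[...,0]-.567,P[...,1]-.187)<.05)&(P[...,2]>.13)
if m.any():
    top=np.percentile(P[m][:,2],90);t=m&(P[...,2]>top-.004);q=P[t]
    r=cv2.minAreaRect((q[:,:2]*1e4).astype(np.float32));(cx,cy),(w,h),a=r
    b=cv2.boxPoints(r);e=max((b[1]-b[0],b[2]-b[1]),key=np.linalg.norm)
    print('knob n',t.sum(),'top z',top,'ctr',cx/1e4,cy/1e4,'size',w/1e4,h/1e4,'wing deg',np.degrees(np.arctan2(e[1],e[0]))%180)
T=rot(s['tcp_rot']);print(s['t'],s['ee_pos'],'x deg',np.degrees(np.arctan2(T[1,0],T[0,0])),T[:,2],s['wrist_force'])
E
python3 k.py w1
```

```text
knob n 504 top z 0.17046564094609382 ctr 0.56830859375 0.18753839111328124 size 0.04237701416015625 0.010918699645996094 wing deg 86.36604
2.3 [0.56125796 0.17019336 0.24440987] x deg 85.50641175816726 [-6.91684250e-04 -6.05326058e-04 -9.99999578e-01] [-0.21420591  0.13938478 -0.52631092]
```

View pics/w1.png

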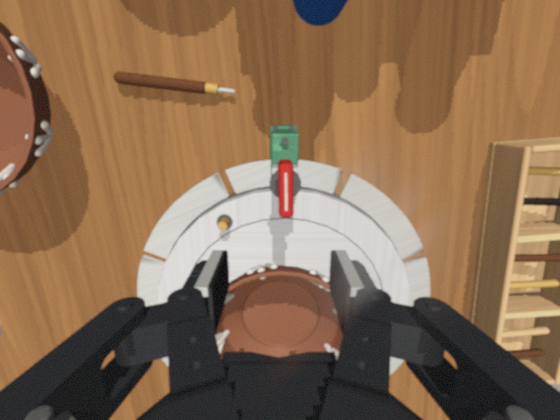

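The wrist view shows the red wing at (286,190) and the green bracket behind it at (284,145). Notches at (225,185) and (345,180) sit either side of it. Knob top is at 0.1705, as expected.

Emit:
{"api": "play_rows", "payload": {
  "rows": [
    [[1.8, 0.55, 0], 0, -0.2],
    [[1.8, 0.55, 4], 0, -0.2],
    [[1.8, 0.55, 6], 0, -0.2],
    [[1.8, 0.55, 6], 0, -0.2],
    [[1.8, 0.55, 6], 0, -0.2]
  ]
}}

```text
t: 2.85
ee_pos: [0.5692, 0.1886, 0.1857]
tcp_rot: [0.0, 0.734, 0.679, 0.001]
wrist_force: [0.7, -0.1, 0.2]
gripper_width: 0.0516
grip_force: 0.0
```

Run:
```python
from h import *
s=read_state();print(s['ee_pos'],s['wrist_force'])
z=np.load('/tmp/top.npz');P=cloud(camera_params('top'),z['D']);h=cv2.cvtColor(z['im'],cv2.COLOR_RGB2HSV)
m=(h[...,0]>60)&(h[...,0]<90)&(h[...,1]>90)&(abs(P[...,0]-.567)<.04)&(abs(P[...,1]-.2)<.05)
print(m.sum(),np.percentile(P[m][:,2],[10,50,95]))
```

```text
[0.5692376  0.18858019 0.18566999] [ 0.73601068 -0.10476494  0.17438336]
39 [0.02532448 0.10399091 0.1134034 ]
```

Emit:
{"api": "play_rows", "payload": {
  "rows": [
    [[-0.1, -0.1, 1], 0, -0.2],
    [[-0.1, -0.1, 2], 0, -0.2],
    [[-0.1, -0.1, 2], 0, -0.2],
    [[-0.1, -0.1, 2], 0, 0.8],
    [[-0.1, -0.1, 2], 0, 0.8],
    [[-0.1, -0.1, 2], 0, 0.8],
    [[-0.1, -0.1, 2], 0, 0.8],
    [[-0.1, -0.1, 2], 0, 0.8]
  ],
  "grip_force": 45
}}

```text
t: 3.65
ee_pos: [0.5675, 0.1876, 0.1646]
tcp_rot: [0.0, 0.734, 0.679, 0.0]
wrist_force: [0.6, 0.1, 0.8]
gripper_width: 0.0085
grip_force: 0.0
```

```bash
python3 k.py w2
```

```text
knob n 1049 top z 0.17075653144412994 ctr 0.568399267578125 0.1877556396484375 size 0.042380224609375 0.010839026641845703 wing deg 85.59656
3.65 [0.56753551 0.18760591 0.16458117] x deg 85.53400626879179 [ 3.45839924e-04  7.86663611e-05 -9.99999937e-01] [0.62175738 0.07118979 0.81661901]
```

View pics/w2.png

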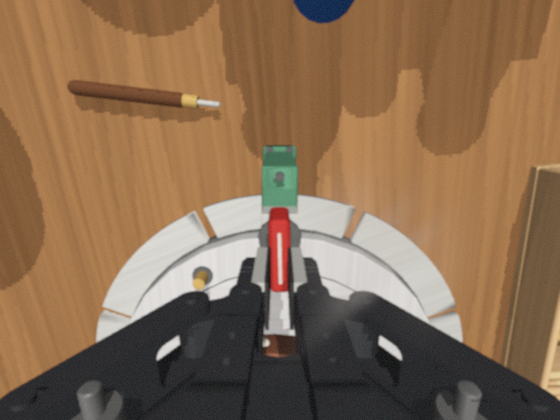

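Emit:
{"api": "play_rows", "payload": {
  "rows": [
    [[0, 0, 0], 0, 1],
    [[0, 0, 0], 0, 1],
    [[0, 0, 0], 0, 1],
    [[0, 0, 0], 0, 1]
  ],
  "grip_force": 45
}}

```text
t: 4.1
ee_pos: [0.5674, 0.1875, 0.1644]
tcp_rot: [0.0, 0.734, 0.679, 0.0]
wrist_force: [-0.4, 1.0, -0.1]
gripper_width: 0.0002
grip_force: 0.0
```

Run:
```python
from h import *
c=camera_params('wrist');im,D=snapshot('wrist');save('w3',cv2.resize(im[180:380,160:400],None,fx=3,fy=3,interpolation=2))
P=cloud(c,D);print(c['origin'],rot(c['attitude'])[:,2])
for v in range(200,400,15):
    print(v,[tuple(P[v,u].round(3)) for u in(262,280,297)],im[v,280])
```

```text
[0.57371924 0.26014331 0.3199293 ] [-0.02179434 -0.28486871 -0.95831875]
200 [(np.float64(0.557), np.float64(0.204), np.float64(0.109)), (np.float64(0.57), np.float64(0.203), np.float64(0.11)), (np.float64(0.582), np.float64(0.202), np.float64(0.108))] [ 97 151 116]
215 [(np.float64(0.558), np.float64(0.199), np.float64(0.127)), (np.float64(0.57), np.float64(0.209), np.float64(0.161)), (np.float64(0.581), np.float64(0.197), np.float64(0.127))] [157  36  28]
230 [(np.float64(0.558), np.float64(0.193), np.float64(0.142)), (np.float64(0.57), np.float64(0.203), np.float64(0.17)), (np.float64(0.58), np.float64(0.192), np.float64(0.142))] [205  64  57]
245 [(np.float64(0.557), np.float64(0.183), np.float64(0.141)), (np.float64(0.569), np.float64(0.195), np.float64(0.17)), (np.float64(0.579), np.float64(0.182), np.float64(0.142))] [221 211 200]
260 [(np.float64(0.561), np.float64(0.195), np.float64(0.188)), (np.float64(0.57), np.float64(0.199), np.float64(0.196)), (np.float64(0.577), np.float64(0.194), np.float64(0.188))] [44 43 46]
275 [(np.float64(0.561), np.float64(0.195), np.float64(0.2
[... 972 characters left out ...]
float64(0.563), np.float64(0.109), np.float64(0.15)), (np.float64(0.574), np.float64(0.202), np.float64(0.255))] [65 49 39]
365 [(np.float64(0.565), np.float64(0.199), np.float64(0.256)), (np.float64(0.569), np.float64(0.198), np.float64(0.255)), (np.float64(0.574), np.float64(0.198), np.float64(0.256))] [44 46 47]
380 [(np.float64(0.565), np.float64(0.199), np.float64(0.26)), (np.float64(0.569), np.float64(0.198), np.float64(0.26)), (np.float64(0.573), np.float64(0.199), np.float64(0.261))] [45 45 48]
395 [(np.float64(0.565), np.float64(0.198), np.float64(0.264)), (np.float64(0.569), np.float64(0.197), np.float64(0.263)), (np.float64(0.573), np.float64(0.198), np.float64(0.264))] [40 44 45]
```

View pics/w3.png

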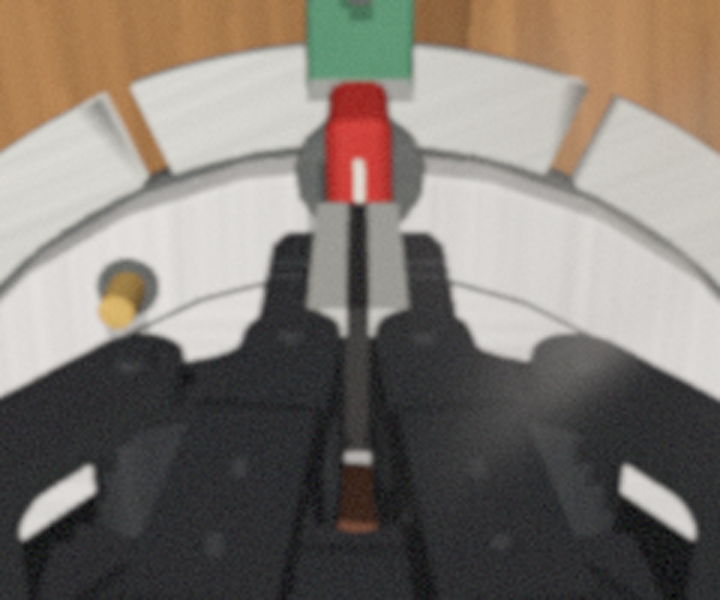

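The closed pads hang above the wing: the pad tips end at crop row 203, just over the wing's top. So the true tip height is about 3 cm higher than I assumed. I'll reopen, lower and grip again, watching the force.

Emit:
{"api": "play_rows", "payload": {
  "rows": [
    [[0, 0, 0], 0, -0.2],
    [[0, 0, 0], 0, -0.2],
    [[0, 0, 0], 0, -0.2],
    [[0, 0, 0.7], 0, -0.2],
    [[0, 0, 1.4], 0, -0.2],
    [[0, 0, 2], 0, -0.2],
    [[0, 0, 2], 0, -0.2],
    [[0, 0, 2], 0, 0.4],
    [[0, 0, 2], 0, 0.4],
    [[0, 0, 2], 0, 0.4]
  ],
  "grip_force": 45
}}

```text
t: 5.15
ee_pos: [0.5677, 0.1876, 0.1447]
tcp_rot: [0.0, 0.734, 0.679, 0.0]
wrist_force: [0.0, -0.7, 0.5]
gripper_width: 0.0255
grip_force: 0.0
```

Run:
```python
from h import *
s=read_state();print(s['t'],s['ee_pos'],s['wrist_force'],s['gripper_width'])
c=camera_params('wrist');im,D=snapshot('wrist');save('w4',cv2.resize(im[150:350,160:400],None,fx=3,fy=3,interpolation=2))
P=cloud(c,D);print(c['origin'])
d=np.hypot(P[...,0]-.568,P[...,1]-.187)
g=(abs(P[...,0]-.568)>.009)&(abs(P[...,0]-.568)<.03)&(abs(P[...,1]-.187)<.015)&(P[...,2]>.145)
print(g.sum(),np.percentile(P[g][:,2],[0,2,10,50]) if g.any() else '')
```

```text
5.15 [0.56768729 0.18760684 0.14471464] [ 0.00514445 -0.6646999   0.46802907] 0.025531381752409946
[0.57392228 0.26020203 0.30035451]
7676 [0.15723096 0.16479142 0.17431094 0.20472567]
```

View pics/w4.png

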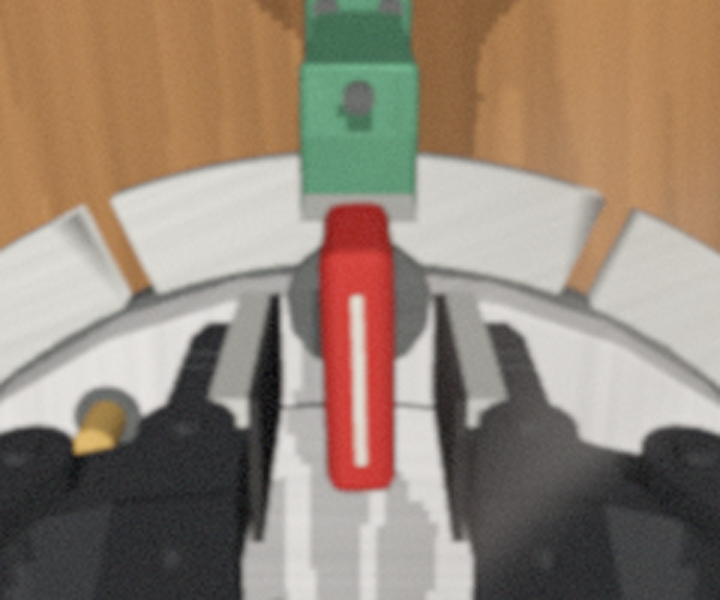

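Pads now straddle the wing (crop pads at 275 and 437, wing at 358), tips about 1 cm below its top. I'll go down a bit further and grip.

Emit:
{"api": "play_rows", "payload": {
  "rows": [
    [[0, 0, 0.4], 0, 0.4],
    [[0, 0, 0.8], 0, 0.4],
    [[0, 0, 0.8], 0, 0.4],
    [[0, 0, 0.8], 0, 1],
    [[0, 0, 0.8], 0, 1],
    [[0, 0, 0.8], 0, 1],
    [[0, 0, 0.8], 0, 1]
  ],
  "grip_force": 45
}}

```text
t: 5.9
ee_pos: [0.5677, 0.1873, 0.1362]
tcp_rot: [0.0, 0.734, 0.679, 0.0]
wrist_force: [2.4, -1.4, -3.2]
gripper_width: 0.0107
grip_force: 48.2
```

Emit:
{"api": "play_rows", "payload": {
  "rows": [
    [[0, 0, -0.2], 0, 1],
    [[0, 0, -0.4], 0, 1],
    [[0, 0, -0.5], 0, 1],
    [[0, 0, -0.5], 0, 1],
    [[0, 0, -0.5], 0, 1]
  ]
}}

```text
t: 6.4
ee_pos: [0.5673, 0.1873, 0.1399]
tcp_rot: [0.0, 0.734, 0.679, -0.0]
wrist_force: [5.5, -1.3, -10.9]
gripper_width: 0.011
grip_force: 47.2
```

Emit:
{"api": "play_rows", "payload": {
  "rows": [
    [[0, 0, -0.15], 0, 1],
    [[0, 0, -0.15], 0, 1],
    [[0, 0, -0.15], -0.15, 1],
    [[0, 0, -0.15], -0.3, 1],
    [[0, 0, -0.15], -0.45, 1],
    [[0, 0, -0.15], -0.6, 1],
    [[0, 0, -0.15], -0.75, 1],
    [[0, 0, -0.15], -0.9, 1],
    [[0, 0, -0.15], -1.05, 1],
    [[0, 0, -0.15], -1.2, 1],
    [[0, 0, -0.15], -1.35, 1],
    [[0, 0, -0.15], -1.45, 1]
  ]
}}

```text
t: 7.6
ee_pos: [0.5668, 0.1868, 0.141]
tcp_rot: [-0.001, 0.097, 0.995, -0.001]
wrist_force: [4.6, -0.6, -11.1]
gripper_width: 0.0107
grip_force: 47.1
```

Emit:
{"api": "play_rows", "payload": {
  "rows": [
    [[0, 0, 0], -0.12, 1],
    [[0, 0, 0], -0.12, 1],
    [[0, 0, 0], -0.12, 1],
    [[0, 0, 0.2], -0.12, 1],
    [[0, 0, 0.4], -0.12, 1],
    [[0, 0, 0.6], -0.12, 1],
    [[0, 0, 0.6], -0.12, 1]
  ]
}}

```text
t: 8.3
ee_pos: [0.5669, 0.1869, 0.136]
tcp_rot: [-0.001, 0.039, 0.999, -0.001]
wrist_force: [4.0, -3.7, -9.1]
gripper_width: 0.0106
grip_force: 47.3
```

Emit:
{"api": "play_rows", "payload": {
  "rows": [
    [[0, 0, 0], 0, 0.4],
    [[0, 0, 0], 0, 0.4],
    [[0, 0, 0], 0, 0.4],
    [[0, 0, -1.5], 0, 0.4],
    [[0, 0, -4], 0, 0.4],
    [[0, 0, -6], 0, 0.4],
    [[0, 0, -6], 0, 0.4]
  ]
}}

```text
t: 9.0
ee_pos: [0.5703, 0.1886, 0.2025]
tcp_rot: [0.004, 0.039, 0.999, 0.002]
wrist_force: [1.1, -0.1, 0.7]
gripper_width: 0.0255
grip_force: 0.0
```

```bash
python3 k.py w5
```

```text
knob n 703 top z 0.16821544017601706 ctr 0.567831396484375 0.1866818603515625 size 0.011185445404052734 0.04283001403808594 wing deg 174.74812
9.0 [0.57029586 0.18864275 0.20246039] x deg 175.490841397867 [ 0.0083724   0.00273229 -0.99996122] [ 1.12184093 -0.13880088  0.70466139]
```

The knob top dropped to 0.1682, so the plunger is at about 6 mm and the pin rests on the plate. The wing is square at 174.7°. Next is bat pin a, approached over the bowl with clearance.

Emit:
{"api": "play_rows", "payload": {
  "rows": [
    [[0, 0, -3], 0, 0.2],
    [[-1, -4.5, -3], 0.15, 0.2],
    [[-2, -9, -3], 0.3, 0.2],
    [[-3, -14, -3], 0.45, 0.2],
    [[-4, -18, -3], 0.6, 0.2],
    [[-5, -23, -3], 0.75, 0.2],
    [[-5.85, -27.2, -3], 0.865, 0.2],
    [[-5.85, -27.2, -3], 0.865, 0.2],
    [[-5.85, -27.2, -3], 0.865, 0.2],
    [[-5.85, -27.2, 0], 0.865, 0.2],
    [[-5.85, -27.2, 2], 0.865, 0.2],
    [[-5.85, -27.2, 2], 0.865, 0.2]
  ]
}}

```text
t: 10.25
ee_pos: [0.6011, -0.0859, 0.1725]
tcp_rot: [-0.004, 0.453, 0.891, -0.001]
wrist_force: [-0.2, 1.2, 0.4]
gripper_width: 0.034
grip_force: 0.0
```

```bash
cat > p.py <<'E'
from h import *
import sys
s=read_state();c=camera_params('wrist');im,D=snapshot('wrist');save(sys.argv[1],im)
P=cloud(c,D);hsv=cv2.cvtColor(im,cv2.COLOR_RGB2HSV)
C=np.array([.5547,.0278]);r=np.hypot(P[...,0]-C[0],P[...,1]-C[1])
m=(r>.112)&(r<.142)&(P[...,2]>.108)&(P[...,2]<.118)&(hsv[...,0]>8)&(hsv[...,0]<35)&(hsv[...,1]>70)
n,l,st,ce=cv2.connectedComponentsWithStats(m.astype(np.uint8))
for i in range(1,n):
    if st[i,4]>20:
        q=np.median(P[l==i],0);print('pin',st[i,4],ce[i].round(),q,'r',np.hypot(*(q[:2]-C)),'ang',np.degrees(np.arctan2(q[1]-C[1],q[0]-C[0])))
T=rot(s['tcp_rot']);print(s['t'],s['ee_pos'],'x deg',np.degrees(np.arctan2(T[1,0],T[0,0])),s['wrist_force'],s['gripper_width'])
E
python3 p.py w6
```

```text
pin 140 [285. 225.] [ 0.60830521 -0.08735928  0.11325303] r 0.127024322940652 ang -65.03860773281849
10.25 [ 0.60108164 -0.08588147  0.17247827] x deg 126.06858242226551 [-0.20484436  1.17716089  0.41527837] 0.03397600550249738
```

View pics/w6.png

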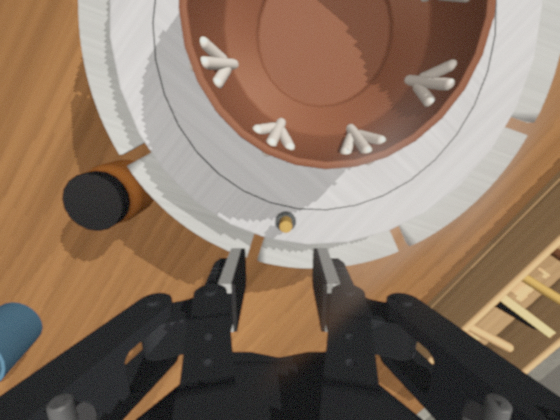

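The wrist view shows bat pin a at (285,225), with the open pads at 240 and 320 either side of its line and the bowl rim clear above.

Emit:
{"api": "play_rows", "payload": {
  "rows": [
    [[-0.5, 0.5, 0], 0, 0.2],
    [[-0.5, 0.5, 3], 0, 0.2],
    [[-0.5, 0.5, 5], 0, 0.2],
    [[-0.5, 0.5, 5], 0, 0.2],
    [[-0.5, 0.5, 5], 0, 0.2]
  ]
}}

```text
t: 10.8
ee_pos: [0.6123, -0.0891, 0.1281]
tcp_rot: [0.001, 0.454, 0.891, 0.0]
wrist_force: [-0.4, -0.6, 0.6]
gripper_width: 0.0343
grip_force: 0.0
```

Emit:
{"api": "play_rows", "payload": {
  "rows": [
    [[0.35, -0.2, 0], 0, 0.2],
    [[0.35, -0.2, 1.5], 0, 0.2],
    [[0.35, -0.2, 2.5], 0, 0.2],
    [[0.35, -0.2, 3.2], 0, 0.2],
    [[0.35, -0.2, 3.7], 0, 0.2],
    [[0.35, -0.2, 3.7], 0, 0.2]
  ]
}}

```text
t: 11.4
ee_pos: [0.6067, -0.0875, 0.0884]
tcp_rot: [-0.001, 0.455, 0.891, -0.0]
wrist_force: [0.6, 0.4, -1.0]
gripper_width: 0.0342
grip_force: 0.0
```

```bash
python3 p.py w7
python3 - <<'E'
from h import *
c=camera_params('wrist');im,D=snapshot('wrist');P=cloud(c,D)
save('w8',cv2.resize(im[150:350,160:400],None,fx=3,fy=3,interpolation=2))
t=read_state()['ee_pos'];q=(P-t)@rot(read_state()['tcp_rot'])
g=(abs(q[...,0])<.014)&(abs(q[...,1])>.016)&(abs(q[...,1])<.03)&(P[...,2]>.1045)
print(g.sum(),np.percentile(P[g][:,2],[0,2,5,10,50]))
E
```

```text
pin 365 [281. 274.] [ 0.60809613 -0.08695355  0.1131319 ] r 0.1265682591819303 ang -65.04690564537201
11.4 [ 0.60665365 -0.08751896  0.08837824] x deg 125.9222516738011 [ 0.57416142  0.39096214 -1.02665263] 0.034173684311343024
6660 [0.1045231  0.10873303 0.11223562 0.11692396 0.14384572]
```

View pics/w8.png

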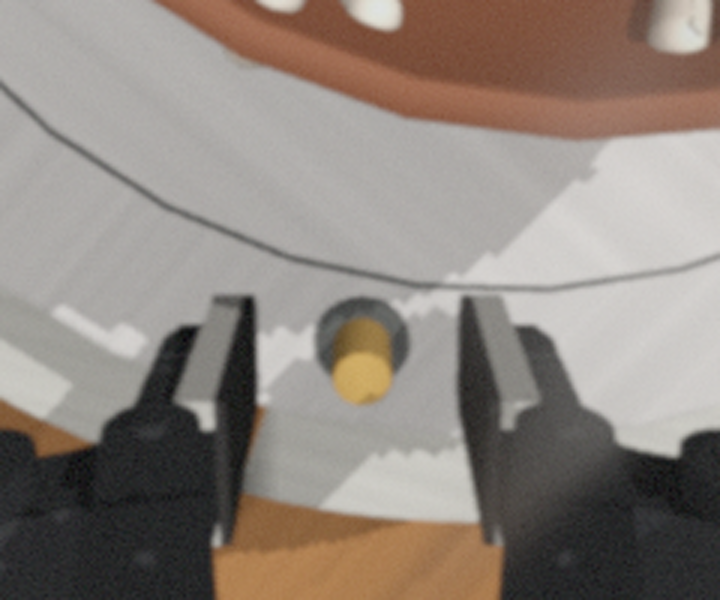

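The pin is caged between the pads (crop pin at 362,370, pads at 255 and 460). I'll narrow the cage, then push along tool +y.

Emit:
{"api": "play_rows", "payload": {
  "rows": [
    [[0, 0, -0.2], 0, 0.65],
    [[0, 0, -0.2], 0, 0.65],
    [[0, 0, -0.2], 0, 0.65],
    [[0, 0.2, -0.2], 0, 0.65],
    [[0, 0.4, -0.2], 0, 0.65],
    [[0, 0.6, -0.2], 0, 0.65],
    [[0, 0.8, -0.2], 0, 0.65],
    [[0, 1.0, -0.2], 0, 0.65],
    [[0, 1.2, -0.2], 0, 0.65]
  ],
  "grip_force": 20
}}

```text
t: 12.4
ee_pos: [0.6168, -0.0827, 0.092]
tcp_rot: [0.0, 0.454, 0.891, -0.002]
wrist_force: [-1.7, -8.0, 1.6]
gripper_width: 0.015
grip_force: 3.0
```

Emit:
{"api": "play_rows", "payload": {
  "rows": [
    [[0, 0.2, 0], 0, 0.65],
    [[0, 0.4, 0], 0, 0.65],
    [[0, 0.6, 0], 0, 0.65],
    [[0, 0.8, 0], 0, 0.65],
    [[0, 1.0, 0], 0, 0.65],
    [[0, 1.2, 0], 0, 0.65]
  ]
}}

```text
t: 13.0
ee_pos: [0.6265, -0.0761, 0.0919]
tcp_rot: [0.0, 0.454, 0.891, -0.002]
wrist_force: [-3.6, -6.8, 1.9]
gripper_width: 0.0149
grip_force: 3.2
```

```bash
python3 p.py w9
```

```text
pin 356 [272. 271.] [ 0.62473562 -0.07792375  0.11314007] r 0.12681679680711258 ang -56.477923101367644
13.0 [ 0.62650056 -0.0761283   0.09188916] x deg 125.94825427502388 [-3.61059647 -6.76577301  1.86545232] 0.01493329303038829
```

Emit:
{"api": "play_rows", "payload": {
  "rows": [
    [[0, 0.2, 0], 0, 0.65],
    [[0, 0.4, 0], 0, 0.65],
    [[0, 0.6, 0], 0, 0.65],
    [[0, 0.8, 0], 0, 0.65],
    [[0, 1.0, 0], 0, 0.65],
    [[0, 1.2, 0], 0, 0.65],
    [[0, 1.4, 0], 0, 0.65],
    [[0, 1.6, 0], 0, 0.65],
    [[0, 1.8, 0], 0, 0.65],
    [[0, 2.0, 0], 0, 0.65],
    [[0, 2.2, 0], 0, 0.65]
  ]
}}

```text
t: 14.15
ee_pos: [0.6441, -0.0626, 0.0918]
tcp_rot: [-0.0, 0.454, 0.891, -0.002]
wrist_force: [-3.0, -5.6, 1.9]
gripper_width: 0.0147
grip_force: 2.6
```

Now slowly, half a millimetre per row, a few rows at a time.

Emit:
{"api": "play_rows", "payload": {
  "rows": [
    [[0, 0.05, 0], 0, 0.65],
    [[0, 0.1, 0], 0, 0.65],
    [[0, 0.15, 0], 0, 0.65],
    [[0, 0.2, 0], 0, 0.65],
    [[0, 0.25, 0], 0, 0.65],
    [[0, 0.3, 0], 0, 0.65]
  ]
}}

```text
t: 14.75
ee_pos: [0.6472, -0.0591, 0.0918]
tcp_rot: [-0.0, 0.454, 0.891, -0.0]
wrist_force: [-2.0, -4.9, 1.2]
gripper_width: 0.0149
grip_force: 2.2
```

Emit:
{"api": "play_rows", "payload": {
  "rows": [
    [[0, 0.05, 0], 0, 0.65],
    [[0, 0.1, 0], 0, 0.65],
    [[0, 0.15, 0], 0, 0.65],
    [[0, 0.2, 0], 0, 0.65]
  ]
}}

```text
t: 15.15
ee_pos: [0.6492, -0.0571, 0.0919]
tcp_rot: [0.0, 0.454, 0.891, 0.0]
wrist_force: [-0.2, -1.0, -0.1]
gripper_width: 0.0148
grip_force: 0.0
```

Emit:
{"api": "play_rows", "payload": {
  "rows": [
    [[0, 0.05, 0], 0, 0.65],
    [[0, 0.1, 0], 0, 0.65],
    [[0, 0.1, 0], 0, 0.65]
  ]
}}

```text
t: 15.45
ee_pos: [0.6498, -0.057, 0.0919]
tcp_rot: [-0.0, 0.455, 0.891, 0.0]
wrist_force: [-0.1, 0.1, 0.5]
gripper_width: 0.0149
grip_force: 0.0
```

```bash
python3 p.py w10
```

```text
pin 347 [276. 270.] [ 0.64884279 -0.05728353  0.11308115] r 0.1268939392497427 ang -42.10636505109723
15.45 [ 0.64979673 -0.05703048  0.09186942] x deg 125.9275272271872 [-0.09671652  0.0628919   0.4923642 ] 0.01487396134654414
```

The pin angle is −42.1°, where the notch is expected, and the force has dropped to zero: the click. I'll ease off, open and lift away, then check knob height.

Emit:
{"api": "play_rows", "payload": {
  "rows": [
    [[0, 0, 0], 0, 0.3],
    [[0, 0, 0], 0, 0.3],
    [[0, 0, 0], 0, 0.3],
    [[0, 0, -2], 0, 0.3],
    [[0, 0, -5], 0, 0.3],
    [[0, 0, -10], 0, 0.3],
    [[0, 0, -14], 0, 0.3],
    [[0, 0, -14], 0, 0.3]
  ]
}}

```text
t: 16.3
ee_pos: [0.6543, -0.0577, 0.2409]
tcp_rot: [0.007, 0.455, 0.891, 0.002]
wrist_force: [0.6, -1.0, 1.4]
gripper_width: 0.0301
grip_force: 0.0
```

Run:
```python
from h import *
for n in('top','side'):
    c=camera_params(n);im,D=snapshot(n);P=cloud(c,D)
    hs=cv2.cvtColor(im,cv2.COLOR_RGB2HSV)
    for tag,I,Q,h in((('before'),)+(lambda z:(z['im'],cloud(c,z['D'])))(np.load(f'/tmp/{n}.npz'))+(None,),('now',im,P,None)):
        h=cv2.cvtColor(I,cv2.COLOR_RGB2HSV)
        m=((h[...,0]<8)|(h[...,0]>172))&(h[...,1]>150)&(h[...,2]>90)&(np.hypot(Q[...,0]-.567,Q[...,1]-.187)<.035)&(Q[...,2]>.13)
        print(n,tag,m.sum(),np.percentile(Q[m][:,2],[50,80,95]).round(4) if m.any() else '')
        b=(h[...,0]<14)&(h[...,1]>90)&(np.hypot(Q[...,0]-.555,Q[...,1]-.028)<.1)&(Q[...,2]>.105)&(Q[...,2]<.17)
        print(' bowl',b.sum(),np.median(Q[b],0).round(4))
```

```text
top before 35 [0.1684 0.1708 0.1739]
 bowl 1391 [0.5595 0.0318 0.1156]
top now 34 [0.1606 0.164  0.1671]
 bowl 624 [0.5567 0.066  0.1169]
side before 47 [0.1688 0.1707 0.1713]
 bowl 1043 [0.5561 0.0008 0.1257]
side now 120 [0.1522 0.1595 0.1619]
 bowl 1035 [ 0.5547 -0.0011  0.125 ]
```

Emit:
{"api": "play_rows", "payload": {
  "rows": [
    [[4.5, 1, 0], 0, 0.3],
    [[9, 2, 0], 0, 0.3],
    [[13, 3, 0], 0, 0.3],
    [[16, 4, 0], 0, 0.3],
    [[16, 4, 0], 0, 0.3],
    [[16, 4, 0], 0, 0.3],
    [[16, 4, 0], 0, 0.3]
  ]
}}

```text
t: 17.1
ee_pos: [0.5879, 0.095, 0.2305]
tcp_rot: [-0.001, 0.455, 0.891, -0.001]
wrist_force: [1.0, 0.1, 1.0]
gripper_width: 0.0299
grip_force: 0.0
```

```bash
python3 k.py w11
```

```text
knob n 826 top z 0.1621200604594238 ctr 0.568309326171875 0.173206494140625 size 0.039747900390625 0.042972061157226564 wing deg 177.96452
17.1 [0.58785907 0.0950049  0.23049448] x deg 125.9030492105489 [-2.02761158e-03 -8.42205069e-04 -9.99997590e-01] [1.0466608  0.08168659 0.97946487]
```

View pics/w11.png

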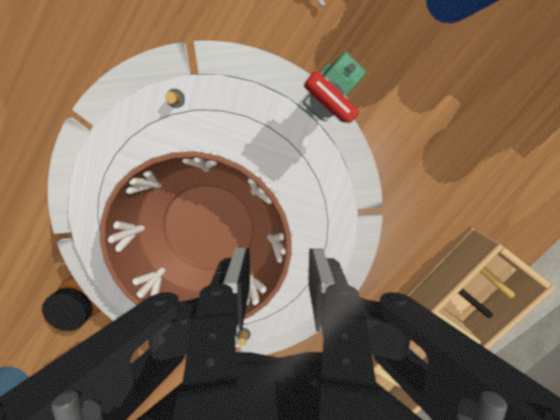

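The knob at (331,97) has its top at 0.1621 m, so the plunger is at about 0 and the pin is fully home. The bowl sits centred and the gripper touches nothing.

```bash
python3 -c "from bench import *; print(sign_off())"
```

```text
the job is handed in; nothing more can be done
None
```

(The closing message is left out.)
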